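# Latch the chisel stand and present the chisel level

### The job

The chisel stand only sits loosely on its grey mounting plate: swing the red hold-down bar down over the stand's foot until it lies fully home in its catch. Then draw the chisel by its yellow handle right out of the sheath, turn it level and keep it held still, level, more than 20 cm above the table, so the edge can be inspected. Finish while still holding it, with the bar closed, the stand in place and the other things on the table left alone.

Things in the scene. Friction and masses are not known exactly. Their poses are not given: they have to be found in the camera images.
- mount: Grey steel plate fixed to the table, 8 mm thick; origin on the table, spans x -90..90, y -107..62 (mm); +x points roughly away from the robot, z up. Beside the stand (y = -80) are the red bar's hinge post at x = +55 (48 high) and its catch at x = -55: floor 32 high, two cheeks 40 high and 15 apart, 16 long. Lips 18 high round the stand's foot.
- bar (a joint): angle of the red hold-down bar about its hinge (parallel to the plate's y): 0 = level, home in the catch (a stop); grows as it swings up, to 1.5. Starts at 0.8 to 1.3, stays where left (friction: 1 to 2 N at 80 mm from the hinge moves it). Open by angle a, the point r from the hinge is at plate x = 55 - r cos a, z = 38 + r sin a (mm). Push its upper side toward plate -x and down to close it.
- bar_pivot (a point): point on the bar's hinge axis, mid-width, at plate x = 55, y = -80, z = 38 mm; fixed on the plate
- bar_end (a point): point on the bar's centre line 110 mm from the hinge; moves with the bar. The bar is 12 mm wide, 10 mm thick, 117 long, then a black end tab 20 wide reaching 130 from the hinge
- stand: Wooden chisel stand, 0.8 kg, loose on the plate between lips (2 mm play), axes parallel to the plate's; origin under its foot's centre, 8 mm above the plate's origin. Foot 150x90x14; a tongue 60 long, 20 high on its -y side lies 5 mm below the closed bar. A light wood sheath, 42x30 mm outside, leans up toward +x at 55 degrees to the table; slot 24 wide, 10 at its mouth, 100 deep, open at the top.
- sheath_mouth (a point): centre of the sheath's upper opening, 120 mm above the table; fixed on the stand
- chisel: Chisel, 266 mm long, 0.13 to 0.27 kg; origin under its middle; y axis from blade to handle, centre line at z = 15. Yellow round handle, up to 30 thick, from y = 20 to 133; blade 20 wide (x), 10 thick, y -133 to 20. It starts 100 mm deep in the sheath, handle up, leaning to plate +x at 52 to 55 degrees to the table; draw it along its own +y. Grip it near y = 60 with 40 N.
- chisel_tip (a point): cutting edge of the chisel, at its y = -133
- tape_measure: Bystander, loose: tape measure, yellow and black, 39x76x63; origin under its middle
- setting_gauge: Bystander, loose: stepped grey height gauge block, 40x60x36; origin under its middle
- glue_bottle: Bystander, loose: white glue bottle with an orange cap, 63x62x180, standing; origin under its middle
- offcut: Bystander, loose: rectangular wood offcut, 60x160x45; origin under its middle
- push_block: Bystander, loose: wooden push block with a raised grip, 70x220x94; origin under its middle
Things that resemble listed ones, but are neither listed nor needed, are in the scene too. What is shaped like the mount but turquoise is not meant.

How it is judged:
By the outcome, as a careful person would: the job done as asked, in the order asked, and still so for the second after the job is handed in, while the arm keeps its last pose, push and grip.
It also fails if it takes over 64 s, if anything falls off the work surface, if the arm or the gripper's body presses on something with over 40 N, if the wrist force passes 120 N, or if a joint passes its speed limit or range.

### The arm

A 6-joint arm with a two-finger parallel gripper is mounted at the origin on a cart in front of the work surface, level with it; the furniture and walls round the work are solid. World frame = base frame: x ahead of the robot, y to its left, z up, the work surface at z = 0. Lengths are in mm, angles in degrees, forces in N, time in s.
With the tool pointing down it reaches from about 300 to 850 mm from the base axis. Payload 4.2 kg.
Tool frame: the origin (TCP) lies midway between the tips of the shut fingers; the grasp point (between the pads) lies pinch_z behind it (pinch_z is the distance from the TCP to the grasp point, in mm); z points along the fingers, y is the line along which they close (so a half turn about z gives the same grasp; the last joint's range is limited). The gripper opens to 91 mm and grips with 3 to 60 N. Pads are 32 mm wide; open, the fingers measure 118 mm over their backs; the gripper's body (76 mm by 178 mm) begins 60 mm behind the grasp point.
Start: joints at [68.354, 18.312, 89.639, -0, 72.044, -1.146], TCP at [201.376, 538.601, 213.976] pointing down, gripper open.
Joint ranges: [-177.97, 177.97], [-48.28, 115.42], [12.27, 149.76], [-77.06, 257.06], [2.81, 150.46], [-146.56, 146.56]. Speed limits (degrees/s): [147.25, 147.25, 180, 180, 180, 180].

### API

Orientations are given as [roll, pitch, yaw] about the fixed x, y, z axes, in that order (R = Rz(yaw) Ry(pitch) Rx(roll)).
In Python, from workcell import state, grab_frame, job_done, masks_of, landmark_of, pinch_z gives the robot as it stands. The module is installed in compiled form; this text tells all that it offers.
- The arm moves only by the tool move_arm, never from a script. Its argument "plan" is a list of rows, each an object of numbers: "x", "y", "z": the shift along the tool's x, y, z in mm; "rx", "ry", "rz": the turn, a rotation vector about the tool's x, y, z in rad. A call has 1 to 10 rows; each row shifts and turns the commanded pose from where the row before left it, along the tool's axes as they then stand; what a row does not reach is not made up. A row lasts 1/10 s, in which the tool goes at most 50 mm and 8.59 degrees, less where a joint would pass 70% of its speed; a pose out of reach is approached as far as the arm can. A call is refused whole if a number of a shift passes 50 or a number of a turn 0.15, either way. A call with a gripper value outside its range is refused whole. "grip" is the opening, from 0 (shut) to 1 (fully open), set as the call begins (left out, the last holds). The fingers move at their own pace and stop on an object; "squeeze" is the grip in N (left out, the last holds). Time passes only in rows, so rows that do not move let the fingers close. It gives the time, the measured TCP pose, the force, the opening and the grip force at its end, in the units of the state.
- state(): the state, without advancing time (a new reading comes with each control period).
- grab_frame(name): name is "scene" or "top" or "wrist"; returns a dict with "img" (480x640x3 uint8, red, green, blue), "z_map" (480x640 float32, mm along the optical axis (not along the pixel's ray), 0 where there is no reading), "fx", "fy", "cx", "cy" (pixels), "rvec" (rotation vector, rad) and "tvec" (3), from world to camera coordinates, as OpenCV has them. Camera axes: x right, y down, z forward; pixel columns grow to the right and rows downward; lengths in mm; the calibration is good to about 2 mm. The wrist camera is an equidistant fisheye: a pixel r from the principal point sees the ray r / f radians off the axis. A picture is of the moment at which its call begins.
- job_done(): hands the job in; it is judged then, once.
Trained networks look in the newest picture that a camera, given by its name, has taken for a name from the list of things; names that differ only in an ending like _2 or _b are one class to them, and where a whole thing is asked for, a point or a joint stands for the part that bears it (a point fixed in the world has none). Each returns a list of dicts, best first, with "p" (0 to 1); they miss things now and then, are a little off and sometimes report something else, mostly with a low value. They report only what shows in the picture. A call takes as long as a camera call. They do not tell look-alikes from the thing itself.
- masks_of(camera, label): "pixels" (480x640 bool, what is visible of it) and "box" ([centre column, centre row, width, height] in pixels, round what is visible of it).
- landmark_of(camera, label): "point" ([column, row] in pixels: a listed point, or the origin of a listed thing).
The state is a dict: "time_s": time; "qpos": joint angles; "qvel": joint speeds; "effort": joint torques, N m; "ee_pos": TCP position; "ee_rot": TCP orientation; "force": force on the tool from outside, world axes, zero at the start; "torque": the same for the moment, N m; "gripper_width": finger opening in mm; "gripper_force": force on a finger pad.
Only numpy, scipy, OpenCV 4.12 (cv2) and the standard library are available. Lean on these libraries where they do the work, as an engineer would, in place of code of your own. Each camera call takes 0.05 s, during which the arm holds its last target. There are 200 camera calls.

## Working session

There is one attempt and no reset: what is moved stays moved. The work goes in short steps, Python scripts to look and compute and a tool call to move; the robot and the scene stay as the last step left them, time stands still between calls to the robot, and variables do not carry over. Pictures are saved under pics/ and viewed, at most 10 in all, crops included, and the job is handed in when it is done.

Besides the shell and the picture viewer there is one more tool, called as name([rows], argument=value, ...), one row to a line, values as JSON. move_arm: Moves the arm, as the interface text tells. Its arguments: {"type":"object","properties":{"plan":{"type":"array","items":{"type":"object","properties":{"x":{"type":"number"},"y":{"type":"number"},"z":{"type":"number"},"rx":{"type":"number"},"ry":{"type":"number"},"rz":{"type":"number"}}}},"grip":{"type":"number"},"squeeze":{"type":"number"}},"required":["plan"]}

```bash
mkdir -p pics
cat > h.py <<'E'
import numpy as np, cv2
from scipy.spatial.transform import Rotation as R
from workcell import *
def cam(f): return cv2.Rodrigues(np.array(f['rvec'],float))[0], np.array(f['tvec'],float).ravel()
def ray(f,u,v):
    Rm,t=cam(f); d=Rm.T@np.array([(u-f['cx'])/f['fx'],(v-f['cy'])/f['fy'],1]); return -Rm.T@t,d
def pt(f,u,v,k=1):
    u0,v0=int(round(u)),int(round(v)); z=f['z_map'][max(v0-k,0):v0+k+1,max(u0-k,0):u0+k+1]; z=z[z>0]
    o,d=ray(f,u,v); return o+d*np.median(z) if len(z) else None
def atz(f,u,v,z):
    o,d=ray(f,u,v); return o+d*(z-o[2])/d[2]
def cloud(f,m):
    v,u=np.nonzero(m&(f['z_map']>0)); z=f['z_map'][v,u]; Rm,t=cam(f)
    p=np.c_[(u-f['cx'])/f['fx']*z,(v-f['cy'])/f['fy']*z,z]; return (p-t)@Rm
def save(f,n): cv2.imwrite('pics/'+n,f['img'][:,:,::-1])
E
python3 - <<'E'
from h import *
np.set_printoptions(precision=1,suppress=True)
print(pinch_z() if callable(pinch_z) else pinch_z, state())
for c in ('scene','top'):
    f=grab_frame(c); save(f,c+'0.png'); print(c,cam(f)[0].T@-cam(f)[1])
    for l in ('mount','bar_pivot','bar_end','stand','sheath_mouth','chisel','chisel_tip','tape_measure','setting_gauge','glue_bottle','offcut','push_block'):
        for r in landmark_of(c,l)[:3]: print(l,round(r['p'],2),np.array(r['point']),pt(f,*r['point']))
E
```

```text
18.8 {'time_s': 0.0, 'qpos': array([68.4, 18.4, 89.7, -0. , 72. , -1.1]), 'qvel': array([ 0. ,  0. ,  0. , -0.1, -0.2, -0.1]), 'effort': array([ -0. , -41.2, -23.2,   0.1,   0. ,  -0. ]), 'ee_pos': array([201.2, 538.1, 213.1]), 'ee_rot': array([-179.9,   -0. ,  159.5]), 'force': array([-0.8,  0.2, -0.1]), 'torque': array([-0. , -0.1,  0. ]), 'gripper_force': 0.0, 'gripper_width': 91.16155440076258}
scene [-419.1 -588.1 1412.9]
mount 0.9 [285.4 237.3] [537.5 161.8   7.8]
mount 0.42 [385.6 284.3] [ 524.6 -194.    43.7]
bar_pivot 0.84 [317.5 232.7] [581.   72.2  43.7]
bar_pivot 0.8 [383.8 281.4] [ 529.6 -185.3   45.3]
bar_end 0.52 [372.8 283.9] [ 524.6 -154.6   16.4]
bar_end 0.22 [259.  201.8] [602.4 310.2  24.6]
stand 0.91 [352.4 282.4] [ 472.3 -116.    54.2]
stand 0.28 [358.4 251.7] [ 512.8 -106.4  141.9]
stand 0.28 [260.6 200.8] [607.  307.   26.9]
sheath_mouth 0.97 [353.4 258.3] [501.2 -98.5 119.8]
sheath_mouth 0.73 [370.1 283. ] [ 518.1 -148.9   23.9]
sheath_mouth 0.2 [362.3 252.8] [616.9 -66.1   3.7]
chisel 0.96 [358.4 250.7] [ 513.9 -105.6  144.5]
tape_measure 0.9 [457.3 294.2] [
[... 345 characters left out ...]
5.5]
mount 0.44 [463.  202.6] [ 622.1 -351.4   65.2]
bar_pivot 0.89 [308.3 213.8] [593.4  78.1  45.7]
bar_pivot 0.87 [401.4 235.2] [ 532.9 -181.5   48.5]
bar_end 0.72 [308.4 256.7] [473.   77.3  43.9]
bar_end 0.49 [404.9 258.1] [ 462.2 -179.4  130.5]
stand 0.8 [372.2 248.6] [487.6 -93.9 126.9]
sheath_mouth 0.9 [376.3 241.8] [ 505.7 -104.9  126.6]
chisel 0.77 [376.5 229.3] [ 532.2 -101.3  179.5]
tape_measure 0.78 [465.8 198.5] [ 633.7 -359.6   64.7]
setting_gauge 0.59 [456.4 282.1] [ 403.1 -333.4   38.8]
glue_bottle 0.61 [224.5 203.6] [610.  301.3 115. ]
offcut 0.62 [224.7 204.9] [608.3 302.6 104.2]
offcut 0.59 [215.2 292.7] [373.  333.9  45.9]
push_block 0.8 [186.6 228.4] [550.7 416.   54.6]
```

Run:
```python
import cv2
a=cv2.imread('pics/scene0.png')[170:380,180:500]; cv2.imwrite('pics/c1.png',cv2.resize(a,(800,525),interpolation=2))
a=cv2.imread('pics/top0.png')[170:330,330:490]; cv2.imwrite('pics/c2.png',cv2.resize(a,(600,600),interpolation=2))
```

```text
(no output)
```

View pics/c1.png

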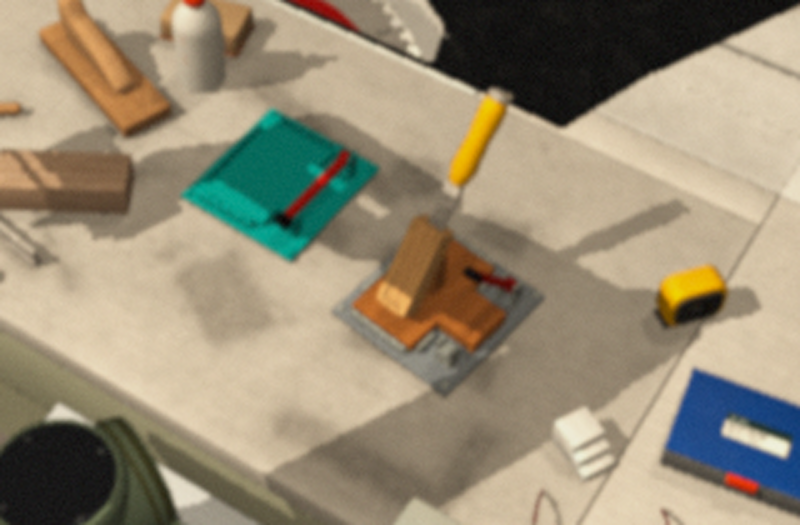

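View pics/c2.png

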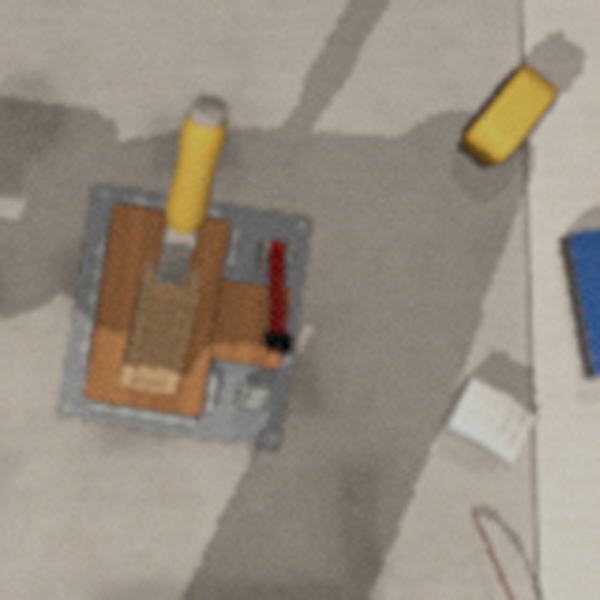

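Scene: grey mount with stand, centre near (480,-130); red bar is standing up on its -y side; the turquoise decoy has its bar closed. In the top crop, the plate's corners are at about (95,185), (310,218), (275,447) and (60,415), scale 3.75.

Run:
```python
from h import *
np.set_printoptions(precision=1,suppress=True)
f=grab_frame('top'); g=grab_frame('scene')
w=np.array([atz(f,u/3.75+330,v/3.75+170,8)[:2] for u,v in [(95,185),(310,218),(275,447),(60,415)]]); print(w)
loc=np.array([(90,62),(90,-107),(-90,-107),(-90,62)],float)
a=loc-loc.mean(0); b=w-w.mean(0)
th=np.arctan2((a[:,0]*b[:,1]-a[:,1]*b[:,0]).sum(),(a*b).sum())
Rz=R.from_euler('z',th).as_matrix(); t=w.mean(0)-Rz[:2,:2]@loc.mean(0)
print('plate yaw',np.degrees(th),'origin',t,'sides',np.linalg.norm(np.diff(w,axis=0),axis=1))
L=lambda p:(p-np.r_[t,0])@Rz
for n,F in (('top',f),('scene',g)):
    h=cv2.cvtColor(F['img'],cv2.COLOR_RGB2HSV); C=cloud(F,np.ones((480,640),bool)).reshape(-1,3) if 0 else None
    red=((h[...,0]<6)|(h[...,0]>174))&(h[...,1]>150)&(h[...,2]>60)
    yel=(h[...,0]>18)&(h[...,0]<32)&(h[...,1]>150)&(h[...,2]>80)
    for nm,m in (('red',red),('yel',yel)):
        p=L(cloud(F,m)); k=(abs(p[:,0])<250)&(abs(p[:,1]+20)<110)&(p[:,2]>10); p=p[k]
        if nm=='red': k=abs(p[:,1]+80)<25; p=p[k]
        c=np.median(p,0); q=p[np.linalg.norm(p-c,axis=1)<90]; c=q.mean(0); d=np.linalg.svd(q-c)[2][0]; d*=np.sign(d[2])
        print(n,nm,len(q),'c',c,'dir',np.round(d,3),'elev',np.degrees(np.arcsin(d[2])),'min',q.min(0),'max',q.max(0))
        if nm=='red':print('  ang', np.degrees(np.arctan2(c[2]-38,55-c[0])))
    for l in ('sheath_mouth','bar_pivot','bar_end'):
        for r in landmark_of(n,l)[:2]:print(l,round(r['p'],2),L(pt(F,*r['point'])))
    for r in landmark_of(n,'sheath_mouth')[:1]: print(' mouth@120',L(atz(F,*r['point'],120)))
```

```text
[[ 583.5  -55.4]
 [ 558.2 -219.1]
 [ 384.3 -189.9]
 [ 408.1  -28.1]]
plate yaw -8.904642569072392 origin [ 487.  -100.9] sides [165.7 176.3 163.5]
top red 80 c [ 22.1 -78.2  86.9] dir [-0.6 -0.   0.8] elev 51.16054011438564 min [-12.9 -83.1  39.5] max [ 60.8 -73.9 133.2]
  ang 56.102601594708915
top yel 264 c [ 72.5   2.  216.3] dir [ 0.6 -0.   0.8] elev 53.195888996494055 min [ 41.1 -11.2 172.6] max [102.6  14.2 254.6]
sheath_mouth 0.79 [  9.2  -0.7 125.5]
bar_pivot 0.93 [ 58.4 -79.8  45.9]
bar_pivot 0.89 [ 68.3 191.1  44.1]
bar_end 0.64 [ 183.6 -231.7   62.2]
bar_end 0.62 [-15.7 -79.7 136.8]
 mouth@120 [  9.9  -1.1 120. ]
scene red 41 c [ 24.7 -82.4  76.4] dir [-0.6 -0.   0.8] elev 51.63151134570265 min [-12.1 -85.1  36.3] max [ 58.3 -72.  122. ]
  ang 51.689155735845354
scene yel 323 c [ 69.1  -1.4 212. ] dir [ 0.6 -0.   0.8] elev 53.532912005060325 min [ 34.4 -13.4 164.3] max [105.3  15.5 253.6]
sheath_mouth 0.81 [ 16.2   2.2 122.9]
bar_pivot 0.93 [ 55.6 -83.6  48.2]
bar_pivot 0.75 [ 72.2 187.4  45.4]
bar_end 0.64 [-43.6 169.9  47.5]
bar_end 0.42 [-15.4 -82.7 128.9]
 mouth@120 [ 18.1   3.6 120. ]
```

move_arm([
  {"z": -5, "rz": 0.137},
  {"z": -5, "rz": 0.137},
  {"z": -5, "rz": 0.137},
  {"z": -5, "rz": 0.137},
  {"z": -5, "rz": 0.137},
  {"z": -5, "rz": 0.137},
  {"z": -5, "rz": 0.137},
  {"z": -5, "rz": 0.137},
  {"z": -5, "rz": 0.137},
  {"z": -5, "rz": 0.137},
], grip=0, squeeze=20)

```text
schema error: expected keys x, y, z, rx, ry, rz
```

move_arm([
  {"x": -33.5, "y": 20.7},
  {"x": -33.5, "y": 20.7},
  {"x": -33.5, "y": 20.7},
  {"x": -33.5, "y": 20.7},
  {"x": -33.5, "y": 20.7},
  {"x": -33.5, "y": 20.7},
  {"x": -33.5, "y": 20.7},
  {"x": -33.5, "y": 20.7},
  {"x": -33.5, "y": 20.7},
  {"x": -33.5, "y": 20.7},
])

```text
schema error: expected keys x, y, z, rx, ry, rz
```

move_arm([
  {"x": -33.5, "y": 20.7},
  {"x": -33.5, "y": 20.7},
  {"x": -33.5, "y": 20.7},
  {"x": -33.5, "y": 20.7},
  {"x": -33.5, "y": 20.7},
  {"x": -33.5, "y": 20.7},
  {"x": -33.5, "y": 20.7},
  {"x": -33.5, "y": 20.7},
  {"x": -33.5, "y": 20.7},
  {"x": -33.5, "y": 20.7},
])

```text
schema error: expected keys x, y, z, rx, ry, rz
```

move_arm([
  {"x": 0, "y": 0, "z": -5, "rx": 0, "ry": 0, "rz": 0.137},
  {"x": 0, "y": 0, "z": -5, "rx": 0, "ry": 0, "rz": 0.137},
  {"x": 0, "y": 0, "z": -5, "rx": 0, "ry": 0, "rz": 0.137},
  {"x": 0, "y": 0, "z": -5, "rx": 0, "ry": 0, "rz": 0.137},
  {"x": 0, "y": 0, "z": -5, "rx": 0, "ry": 0, "rz": 0.137},
  {"x": 0, "y": 0, "z": -5, "rx": 0, "ry": 0, "rz": 0.137},
  {"x": 0, "y": 0, "z": -5, "rx": 0, "ry": 0, "rz": 0.137},
  {"x": 0, "y": 0, "z": -5, "rx": 0, "ry": 0, "rz": 0.137},
  {"x": 0, "y": 0, "z": -5, "rx": 0, "ry": 0, "rz": 0.137},
  {"x": 0, "y": 0, "z": -5, "rx": 0, "ry": 0, "rz": 0.137},
], grip=0, squeeze=20)

```text
time_s: 2.8
ee_pos: [201.4, 538.5, 264.2]
ee_rot: [180.0, -0.0, 80.7]
force: [0.0, -0.3, 0.2]
gripper_width: 14.1
gripper_force: 0.0
```

move_arm([
  {"x": -33.5, "y": 20.7, "z": 0, "rx": 0, "ry": 0, "rz": 0},
  {"x": -33.5, "y": 20.7, "z": 0, "rx": 0, "ry": 0, "rz": 0},
  {"x": -33.5, "y": 20.7, "z": 0, "rx": 0, "ry": 0, "rz": 0},
  {"x": -33.5, "y": 20.7, "z": 0, "rx": 0, "ry": 0, "rz": 0},
  {"x": -33.5, "y": 20.7, "z": 0, "rx": 0, "ry": 0, "rz": 0},
  {"x": -33.5, "y": 20.7, "z": 0, "rx": 0, "ry": 0, "rz": 0},
  {"x": -33.5, "y": 20.7, "z": 0, "rx": 0, "ry": 0, "rz": 0},
  {"x": -33.5, "y": 20.7, "z": 0, "rx": 0, "ry": 0, "rz": 0},
  {"x": -33.5, "y": 20.7, "z": 0, "rx": 0, "ry": 0, "rz": 0},
  {"x": -33.5, "y": 20.7, "z": 0, "rx": 0, "ry": 0, "rz": 0},
])

```text
time_s: 3.8
ee_pos: [353.8, 173.9, 264.2]
ee_rot: [180.0, -0.0, 81.0]
force: [0.6, -0.4, -0.5]
gripper_width: 0.2
gripper_force: 0.0
```

move_arm([
  {"x": -33.5, "y": 20.7, "z": 0, "rx": 0, "ry": 0, "rz": 0},
  {"x": -33.5, "y": 20.7, "z": 0, "rx": 0, "ry": 0, "rz": 0},
  {"x": -33.5, "y": 20.7, "z": 0, "rx": 0, "ry": 0, "rz": 0},
  {"x": -33.5, "y": 20.7, "z": 0, "rx": 0, "ry": 0, "rz": 0},
  {"x": -33.5, "y": 20.7, "z": 0, "rx": 0, "ry": 0, "rz": 0},
  {"x": -33.5, "y": 20.7, "z": 0, "rx": 0, "ry": 0, "rz": 0},
  {"x": -33.5, "y": 20.7, "z": 0, "rx": 0, "ry": 0, "rz": 0},
  {"x": -33.5, "y": 20.7, "z": 0, "rx": 0, "ry": 0, "rz": 0},
  {"x": -33.5, "y": 20.7, "z": 0, "rx": 0, "ry": 0, "rz": 0},
  {"x": -33.5, "y": 20.7, "z": 0, "rx": 0, "ry": 0, "rz": 0},
])

```text
time_s: 4.8
ee_pos: [505.9, -189.5, 264.0]
ee_rot: [180.0, -0.0, 81.0]
force: [0.0, 1.4, -0.3]
gripper_width: 0.5
gripper_force: 0.0
```

```bash
cat >> h.py <<'E'
np.set_printoptions(precision=1,suppress=True)
TH=np.radians(-8.9); PZ=R.from_euler('z',TH).as_matrix(); PT=np.array([487,-100.9,0])
W=lambda l: PZ@np.array(l,float)+PT
Lc=lambda w:(np.array(w,float)-PT)@PZ
def delta(p,Rt=None):
    s=state(); Rc=R.from_euler('xyz',s['ee_rot'],degrees=True)
    print('tcp local',Lc(s['ee_pos']),'shift tool',Rc.inv().apply(p-s['ee_pos']),end=' ')
    if Rt is not None: print('rotvec',np.round((Rc.inv()*Rt).as_rotvec(),3),end='')
    print()
E
python3 - <<'E'
from h import *
s=state(); print(s['ee_pos'],s['force'])
for p in [(36,-83,135),(30,-83,112)]: delta(W(p),R.from_euler('xyz',[180,0,81.1],degrees=True))
E
```

```text
[ 505.9 -189.5  264. ] [ 0.   1.4 -0.3]
tcp local [ 32.4 -84.7 264. ] shift tool [  1.6   3.5 129. ] rotvec [ 0. -0. -0.]
tcp local [ 32.4 -84.7 264. ] shift tool [  1.6  -2.5 152. ] rotvec [ 0. -0. -0.]
```

move_arm([
  {"x": 0, "y": 0.4, "z": 18, "rx": 0, "ry": 0, "rz": 0},
  {"x": 0, "y": 0.4, "z": 18, "rx": 0, "ry": 0, "rz": 0},
  {"x": 0, "y": 0.4, "z": 18, "rx": 0, "ry": 0, "rz": 0},
  {"x": 0, "y": 0.4, "z": 18, "rx": 0, "ry": 0, "rz": 0},
  {"x": 0, "y": 0.4, "z": 18, "rx": 0, "ry": 0, "rz": 0},
  {"x": 0, "y": 0.4, "z": 18, "rx": 0, "ry": 0, "rz": 0},
  {"x": 0, "y": 0.4, "z": 18, "rx": 0, "ry": 0, "rz": 0},
  {"x": 0, "y": 0.4, "z": 18, "rx": 0, "ry": 0, "rz": 0},
])

```text
time_s: 5.6
ee_pos: [508.8, -188.4, 119.3]
ee_rot: [180.0, -0.0, 81.0]
force: [0.3, 0.2, -0.1]
gripper_width: 0.5
gripper_force: 0.0
```

move_arm([
  {"x": 0, "y": -8, "z": 6, "rx": 0, "ry": 0, "rz": 0},
  {"x": 0, "y": -8, "z": 6, "rx": 0, "ry": 0, "rz": 0},
  {"x": 0, "y": -6.8, "z": 5.8, "rx": 0, "ry": 0, "rz": 0},
  {"x": 0, "y": -6.8, "z": 5.8, "rx": 0, "ry": 0, "rz": 0},
  {"x": 0, "y": -4.6, "z": 5.9, "rx": 0, "ry": 0, "rz": 0},
  {"x": 0, "y": -4.6, "z": 5.9, "rx": 0, "ry": 0, "rz": 0},
  {"x": 0, "y": -3.6, "z": 6.5, "rx": 0, "ry": 0, "rz": 0},
  {"x": 0, "y": -3.6, "z": 6.5, "rx": 0, "ry": 0, "rz": 0},
  {"x": 0, "y": -2.3, "z": 7, "rx": 0, "ry": 0, "rz": 0},
  {"x": 0, "y": -2.3, "z": 7, "rx": 0, "ry": 0, "rz": 0},
])

```text
time_s: 6.6
ee_pos: [458.5, -180.4, 56.8]
ee_rot: [-180.0, -0.0, 81.0]
force: [-0.0, -0.3, 1.0]
gripper_width: 0.4
gripper_force: 0.4
```

move_arm([
  {"x": 0, "y": -0.5, "z": 3, "rx": 0, "ry": 0, "rz": 0},
  {"x": 0, "y": -0.5, "z": 3, "rx": 0, "ry": 0, "rz": 0},
  {"x": 0, "y": -0.5, "z": 3, "rx": 0, "ry": 0, "rz": 0},
  {"x": 0, "y": -0.5, "z": 2, "rx": 0, "ry": 0, "rz": 0},
  {"x": 0, "y": 0, "z": 1, "rx": 0, "ry": 0, "rz": 0},
  {"x": 0, "y": 0, "z": 0, "rx": 0, "ry": 0, "rz": 0},
])

```text
time_s: 7.2
ee_pos: [456.9, -180.2, 45.5]
ee_rot: [180.0, -0.0, 81.0]
force: [-0.0, -0.6, -0.3]
gripper_width: 0.5
gripper_force: 0.0
```

move_arm([
  {"x": 0, "y": 0, "z": 1, "rx": 0, "ry": 0, "rz": 0},
  {"x": 0, "y": 0, "z": 1, "rx": 0, "ry": 0, "rz": 0},
  {"x": 0, "y": 0, "z": 0.5, "rx": 0, "ry": 0, "rz": 0},
  {"x": 0, "y": 0, "z": 0, "rx": 0, "ry": 0, "rz": 0},
])

```text
time_s: 7.6
ee_pos: [456.7, -180.2, 43.2]
ee_rot: [180.0, -0.0, 81.0]
force: [-0.4, -0.6, 3.8]
gripper_width: 0.5
gripper_force: 1.4
```

Run:
```python
from h import *
s=state(); print(s['ee_pos'],s['force'])
f=grab_frame('scene'); a=f['img'][230:350,310:430,::-1]; cv2.imwrite('pics/b1.png',cv2.resize(a,(600,600),interpolation=2))
```

```text
[ 456.7 -180.2   43.2] [-0.4 -0.6  3.8]
```

View pics/b1.png

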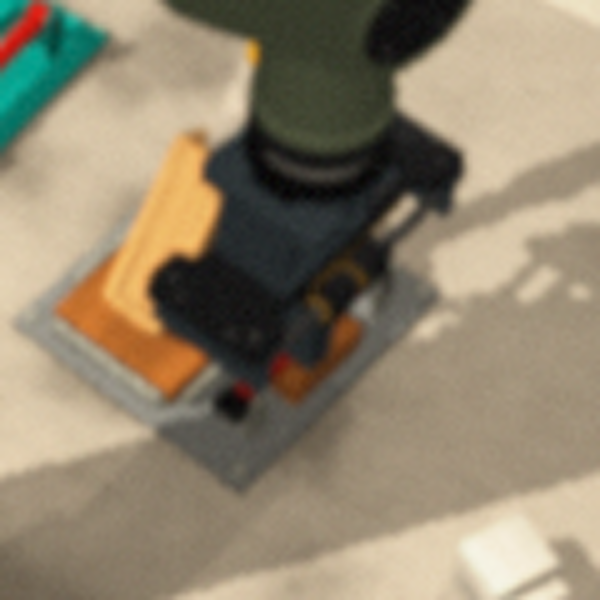

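The bar (tab at about (235,400) in the crop) now lies along the catch. I'll press it home firmly.

move_arm([
  {"x": 0, "y": 0, "z": 0.7, "rx": 0, "ry": 0, "rz": 0},
  {"x": 0, "y": 0, "z": 0.7, "rx": 0, "ry": 0, "rz": 0},
  {"x": 0, "y": 0, "z": 0, "rx": 0, "ry": 0, "rz": 0},
])

```text
time_s: 7.95
ee_pos: [456.8, -180.2, 43.0]
ee_rot: [180.0, 0.0, 81.0]
force: [-3.2, 0.9, 13.5]
gripper_width: 0.4
gripper_force: 6.7
```

move_arm([
  {"x": 0, "y": 0, "z": -12, "rx": 0, "ry": 0, "rz": 0},
  {"x": 0, "y": 0, "z": -35, "rx": 0, "ry": 0, "rz": 0},
  {"x": 0, "y": 0, "z": -40, "rx": 0, "ry": 0, "rz": 0},
  {"x": 0, "y": 0, "z": -40, "rx": 0, "ry": 0, "rz": 0},
  {"x": 0, "y": 0, "z": -40, "rx": 0, "ry": 0, "rz": 0},
  {"x": 0, "y": 0, "z": -40, "rx": 0, "ry": 0, "rz": 0},
  {"x": 0, "y": 0, "z": -40, "rx": 0, "ry": 0, "rz": 0},
])

```text
time_s: 8.65
ee_pos: [456.5, -180.1, 290.1]
ee_rot: [180.0, -0.0, 81.0]
force: [0.1, -0.7, 0.1]
gripper_width: 0.5
gripper_force: 0.0
```

move_arm([
  {"x": 0, "y": -10, "z": 0, "rx": 0, "ry": 0, "rz": 0.14},
  {"x": 0, "y": -10, "z": 0, "rx": 0, "ry": 0, "rz": 0.14},
  {"x": 0, "y": -10, "z": 0, "rx": 0, "ry": 0, "rz": 0.14},
  {"x": 0, "y": -10, "z": 0, "rx": 0, "ry": 0, "rz": 0.14},
  {"x": 0, "y": -10, "z": 0, "rx": 0, "ry": 0, "rz": 0.14},
  {"x": 0, "y": -10, "z": 0, "rx": 0, "ry": 0, "rz": 0.14},
  {"x": 0, "y": -10, "z": 0, "rx": 0, "ry": 0, "rz": 0.14},
  {"x": 0, "y": -10, "z": 0, "rx": 0, "ry": 0, "rz": 0.14},
  {"x": 0, "y": 0, "z": 0, "rx": 0, "ry": 0, "rz": 0.14},
  {"x": 0, "y": 0, "z": 0, "rx": 0, "ry": 0, "rz": 0.14},
], grip=1, squeeze=40)

```text
time_s: 9.65
ee_pos: [396.0, -134.1, 288.4]
ee_rot: [-180.0, -0.0, 0.5]
force: [0.6, -0.1, 0.1]
gripper_width: 77.3
gripper_force: 0.0
```

```bash
cat > look.py <<'E'
from h import *
import sys
for n in ('top','scene'):
    F=grab_frame(n); save(F,n+sys.argv[1]+'.png')
    h=cv2.cvtColor(F['img'],cv2.COLOR_RGB2HSV)
    red=((h[...,0]<6)|(h[...,0]>174))&(h[...,1]>150)&(h[...,2]>60)
    yel=(h[...,0]>18)&(h[...,0]<32)&(h[...,1]>150)&(h[...,2]>80)
    for nm,m in (('red',red),('yel',yel)):
        p=(cloud(F,m)-PT)@PZ; p=p[(abs(p[:,0])<250)&(abs(p[:,1]+20)<110)&(p[:,2]>10)]
        if nm=='red': p=p[abs(p[:,1]+80)<25]
        if len(p)<15: print(n,nm,len(p)); continue
        c=np.median(p,0); q=p[np.linalg.norm(p-c,axis=1)<90]; c=q.mean(0); d=np.linalg.svd(q-c)[2][0]; d*=np.sign(d[2])
        print(n,nm,len(q),'c',c,'dir',np.round(d,3),'elev',np.degrees(np.arcsin(d[2])),q.min(0),q.max(0))
E
python3 look.py 2
python3 - <<'E'
from h import *
e=np.radians(53.3); d=np.array([np.cos(e),0,np.sin(e)]); z=np.array([np.sin(e),0,-np.cos(e)])
Rt=R.from_matrix(PZ@np.c_[d,[0,-1,0],z]); G=np.array([13,0,120])+93*d; print('G',G)
for k in (-120,18.8): delta(W(G+k*z),Rt)
print(state()['gripper_width'],state()['qpos'])
E
```

```text
top red 24 c [ 50.5 -79.3  43.9] dir [0.9 0.1 0.4] elev 25.478658384889588 [ 40.4 -83.7  34.8] [ 59.6 -73.8  54.9]
top yel 249 c [ 71.9   2.1 216.3] dir [ 0.6 -0.   0.8] elev 52.46788676581538 [ 41.  -10.6 171. ] [104.6  14.2 254.7]
scene red 151 c [ -2.5 -79.6  42.6] dir [-1. -0.  0.] elev 0.529897546077604 [-67.1 -86.8  29.9] [ 56.9 -70.4  50.1]
scene yel 83 c [ 90.2  -1.3 240.8] dir [ 0.6 -0.3  0.7] elev 47.056904299474006 [ 63.2 -12.  203.9] [105.3  11.5 254.6]
G [ 68.6   0.  194.6]
tcp local [-84.7 -47.  288.4] shift tool [ 64.2 -36.7  22.1] rotvec [-0.1  0.9  0.2]
tcp local [-84.7 -47.  288.4] shift tool [173.9 -17.9 105.1] rotvec [-0.1  0.9  0.2]
85.6870553109993 [-20.3   1.4 100.1   0.   78.5  68.9]
```

move_arm([
  {"x": 16, "y": -9.2, "z": 5.5, "rx": 0, "ry": 0, "rz": 0},
  {"x": 16, "y": -9.2, "z": 5.5, "rx": 0, "ry": 0, "rz": 0},
  {"x": 16, "y": -9.2, "z": 5.5, "rx": 0, "ry": 0, "rz": 0},
  {"x": 16, "y": -9.2, "z": 5.5, "rx": 0, "ry": 0, "rz": 0},
  {"x": 0, "y": 0, "z": 0, "rx": 0, "ry": 0, "rz": 0.082},
  {"x": 0, "y": 0, "z": 0, "rx": 0, "ry": 0, "rz": 0.082},
])

```text
time_s: 10.35
ee_pos: [460.5, -96.0, 265.8]
ee_rot: [-180.0, 0.1, -8.7]
force: [0.2, -0.1, -0.2]
gripper_width: 91.3
gripper_force: 0.0
```

move_arm([
  {"x": 0, "y": 0, "z": 0, "rx": 0, "ry": 0.133, "rz": 0},
  {"x": 0, "y": 0, "z": 0, "rx": 0, "ry": 0.133, "rz": 0},
  {"x": 0, "y": 0, "z": 0, "rx": 0, "ry": 0.133, "rz": 0},
  {"x": 0, "y": 0, "z": 0, "rx": 0, "ry": 0.133, "rz": 0},
  {"x": 0, "y": 0, "z": 0, "rx": 0, "ry": 0.133, "rz": 0},
  {"x": 0, "y": 0, "z": 0, "rx": 0, "ry": 0.133, "rz": 0},
  {"x": 0, "y": 0, "z": 0, "rx": 0, "ry": 0.133, "rz": 0},
  {"x": 0, "y": 0, "z": 0, "rx": 0, "ry": 0, "rz": 0},
])

```text
time_s: 11.15
ee_pos: [461.5, -87.7, 265.8]
ee_rot: [-178.5, -48.1, -8.5]
force: [0.4, 0.2, 0.4]
gripper_width: 91.3
gripper_force: 0.0
```

```bash
cat > g.py <<'E'
from h import *
e=np.radians(53.3); d=np.array([np.cos(e),0,np.sin(e)]); z=np.array([np.sin(e),0,-np.cos(e)])
Rt=R.from_matrix(PZ@np.c_[d,[0,-1,0],z]); G=np.array([13,0.5,120])+93*d
for k in (-120,18.8): delta(W(G+k*z),Rt)
s=state(); print(s['gripper_width'],s['qpos'],s['ee_rot'])
E
python3 g.py; python3 look.py 3
python3 -c "
from h import *
f=grab_frame('wrist');save(f,'w1.png')"
```

```text
tcp local [-27.3   9.1 265.8] shift tool [ 0.   8.6 -0.8] rotvec [-0.   0.1  0. ]
tcp local [-27.3   9.1 265.8] shift tool [ 12.7  12.9 137.3] rotvec [-0.   0.1  0. ]
91.28123416104269 [-18.5 -12.6 132.2  35.1  15.7  49.1] [-178.5  -48.1   -8.5]
top red 103 c [ 19.7 -79.1  43.6] dir [1. 0. 0.] elev 1.5572841702473053 [-24.9 -85.4  30.8] [ 59.5 -74.2  55.4]
top yel 250 c [ 72.4   2.1 216.3] dir [ 0.6 -0.   0.8] elev 52.621888556431074 [ 40.3 -11.  172.3] [103.7  13.8 255.9]
scene red 150 c [ -2.2 -79.6  42.6] dir [1. 0. 0.] elev 0.9968471154196726 [-65.4 -86.7  28.7] [ 56.4 -71.7  50.7]
scene yel 303 c [ 70.5  -2.2 213.8] dir [0.6 0.  0.8] elev 53.599203053639314 [ 36.3 -14.4 166.7] [106.3  13.4 255.6]
```

View pics/w1.png

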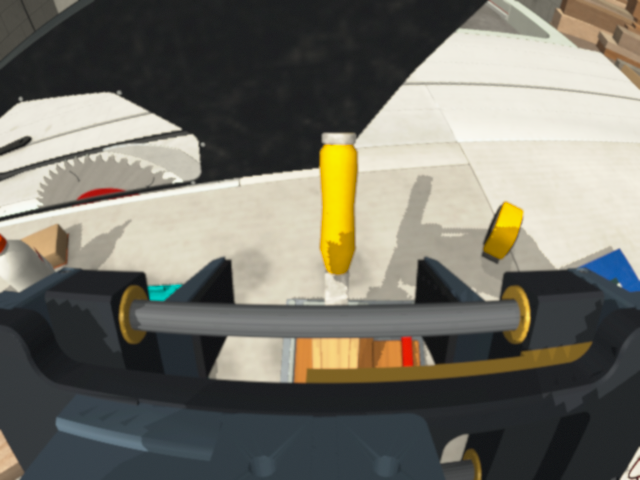

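The handle (338,130–270) sits between the open fingers (225–425). I'll correct the drift first.

move_arm([
  {"x": 0, "y": 4.3, "z": 0, "rx": 0, "ry": 0.045, "rz": 0},
  {"x": 0, "y": 4.3, "z": 0, "rx": 0, "ry": 0.045, "rz": 0},
  {"x": 0, "y": 0, "z": 0, "rx": 0, "ry": 0, "rz": 0},
])

```text
time_s: 11.6
ee_pos: [463.1, -92.7, 267.4]
ee_rot: [-178.2, -51.8, -8.6]
force: [-0.6, -0.3, 0.1]
gripper_width: 91.1
gripper_force: 0.0
```

```bash
sed -i 's/round((Rc/round(1.0*(Rc/' h.py; python3 -c "
import numpy as np
exec(open('g.py').read().replace('from h import *','from h import *; np.set_printoptions(precision=3,suppress=True)'))"
```

```text
tcp local [-24.869   4.388 267.43 ] shift tool [-2.628  3.822 -1.603] rotvec [-0.037  0.026  0.003]
tcp local [-24.869   4.388 267.43 ] shift tool [  1.02    8.934 137.055] rotvec [-0.037  0.026  0.003]
91.09264252139268 [-20.838 -12.633 134.717  58.877  13.398  24.115] [-178.161  -51.794   -8.56 ]
```

Near the wrist singularity (j5≈13). Since the pads are parallel planes, the tool can tilt less in the chisel's plane; I'll use a 33° tilt.

move_arm([
  {"x": 0, "y": 1, "z": 0, "rx": 0, "ry": -0.06, "rz": 0},
  {"x": 0, "y": 1, "z": 0, "rx": 0, "ry": -0.06, "rz": 0},
  {"x": 0, "y": 1, "z": 0, "rx": 0, "ry": -0.06, "rz": 0},
  {"x": 0, "y": 1, "z": 0, "rx": 0, "ry": -0.06, "rz": 0},
  {"x": 0, "y": 0, "z": 0, "rx": 0, "ry": -0.06, "rz": 0},
  {"x": 0, "y": 0, "z": 0, "rx": 0, "ry": 0, "rz": 0},
  {"x": 0, "y": 0, "z": 0, "rx": 0, "ry": 0, "rz": 0},
])

```text
time_s: 12.3
ee_pos: [463.6, -94.4, 267.9]
ee_rot: [-178.5, -36.3, -7.7]
force: [-0.7, 0.0, -0.6]
gripper_width: 91.1
gripper_force: 0.0
```

```bash
cat > g.py <<'E'
from h import *
np.set_printoptions(precision=3,suppress=True)
e=np.radians(53.3); d=np.array([np.cos(e),0,np.sin(e)]); t=np.radians(33); z=np.array([np.sin(t),0,-np.cos(t)])
Rt=R.from_matrix(PZ@np.c_[[np.cos(t),0,np.sin(t)],[0,-1,0],z]); G=np.array([13,0.5,120])+93*d
for k in (-100,18.8): delta(W(G+k*z),Rt)
s=state(); print(s['gripper_width'],s['qpos'],s['ee_rot'])
E
python3 g.py
```

```text
tcp local [-24.152   2.783 267.913] shift tool [37.033  3.47  14.028] rotvec [-0.038 -0.057  0.018]
tcp local [-24.152   2.783 267.913] shift tool [ 30.273   7.969 132.55 ] rotvec [-0.038 -0.057  0.018]
91.07413569378788 [-18.473  -9.534 122.428  14.753  32.432  68.697] [-178.495  -36.256   -7.675]
```

move_arm([
  {"x": 12.3, "y": 1.2, "z": 4.7, "rx": -0.013, "ry": -0.019, "rz": 0.006},
  {"x": 12.3, "y": 1.2, "z": 4.7, "rx": -0.013, "ry": -0.019, "rz": 0.006},
  {"x": 12.3, "y": 1.2, "z": 4.7, "rx": -0.013, "ry": -0.019, "rz": 0.006},
  {"x": 0, "y": 0, "z": 0, "rx": 0, "ry": 0, "rz": 0},
])

```text
time_s: 12.7
ee_pos: [502.0, -103.0, 277.9]
ee_rot: [180.0, -33.1, -8.9]
force: [0.4, -0.2, 0.2]
gripper_width: 91.4
gripper_force: 0.0
```

```bash
python3 g.py
```

```text
tcp local [ 15.124   0.225 277.931] shift tool [-0.572 -0.276 -0.97 ] rotvec [ 0.    -0.001  0.001]
tcp local [ 15.124   0.225 277.931] shift tool [ -0.687  -0.281 117.83 ] rotvec [ 0.    -0.001  0.001]
91.39719826616627 [-15.092  -5.031 115.668   5.659  36.594  80.221] [179.975 -33.056  -8.858]
```

move_arm([
  {"x": 0, "y": 0, "z": 19.6, "rx": 0, "ry": 0, "rz": 0},
  {"x": 0, "y": 0, "z": 19.6, "rx": 0, "ry": 0, "rz": 0},
  {"x": 0, "y": 0, "z": 19.6, "rx": 0, "ry": 0, "rz": 0},
  {"x": 0, "y": 0, "z": 19.6, "rx": 0, "ry": 0, "rz": 0},
  {"x": 0, "y": 0, "z": 19.6, "rx": 0, "ry": 0, "rz": 0},
  {"x": 0, "y": 0, "z": 19.6, "rx": 0, "ry": 0, "rz": 0},
  {"x": 0, "y": 0, "z": 0, "rx": 0, "ry": 0, "rz": 0},
])

```text
time_s: 13.4
ee_pos: [561.9, -112.3, 175.6]
ee_rot: [-179.9, -32.6, -8.9]
force: [-0.2, 0.6, 0.6]
gripper_width: 91.3
gripper_force: 0.0
```

```bash
python3 g.py; python3 look.py 4
python3 - <<'E'
from h import *
f=grab_frame('wrist'); save(f,'w2.png')
E
```

```text
tcp local [ 75.748   0.279 175.613] shift tool [   3.54    -0.319 -119.824] rotvec [-0.001  0.006 -0.001]
tcp local [ 75.748   0.279 175.613] shift tool [ 4.303 -0.224 -1.026] rotvec [-0.001  0.006 -0.001]
91.29801881141917 [-14.137   7.058 119.625   8.029  20.985  78.112] [-179.935  -32.632   -8.934]
top red 68 c [-12.3 -79.2  42. ] dir [-1.  0.  0.] elev 0.6734119100069439 [-38.8 -85.4  28.5] [  9.5 -73.7  50.8]
top yel 169 c [ 78.9   2.  226.9] dir [ 0.6 -0.   0.8] elev 54.902968596478026 [ 37.2 -10.6 184.3] [103.3  13.9 279.3]
scene red 150 c [ -2.5 -79.6  42.4] dir [1. 0. 0.] elev 1.2550302564645541 [-63.7 -86.5  30.2] [ 55.9 -71.4  52.5]
scene yel 226 c [ 71.1  -2.8 219.1] dir [ 0.5 -0.   0.9] elev 58.80025757989894 [  6.5 -45.  166.8] [104.5  13.8 275.9]
```

View pics/w2.png

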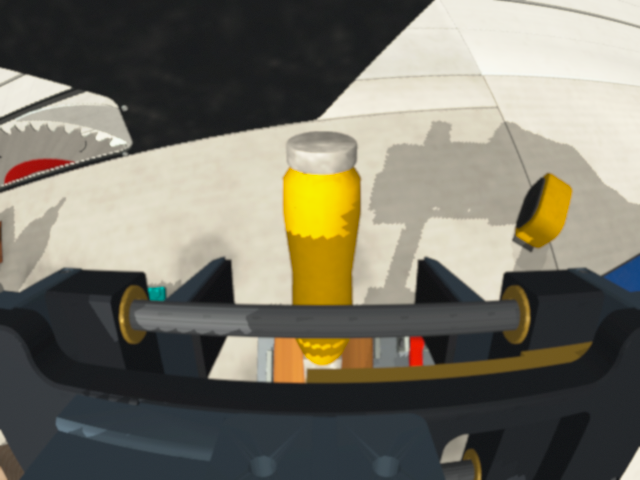

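Handle is centred (column 322) between the fingers (mid 325). Close.

move_arm([
  {"x": 4, "y": 0, "z": -1, "rx": 0, "ry": 0, "rz": 0},
  {"x": 0, "y": 0, "z": 0, "rx": 0, "ry": 0, "rz": 0},
])

```text
time_s: 13.75
ee_pos: [567.3, -113.3, 183.7]
ee_rot: [-180.0, -33.2, -8.9]
force: [0.2, -0.6, -0.9]
gripper_width: 91.1
gripper_force: 0.0
```

move_arm([
  {"x": 0, "y": 0, "z": 0, "rx": 0, "ry": 0, "rz": 0},
  {"x": 0, "y": 0, "z": 0, "rx": 0, "ry": 0, "rz": 0},
  {"x": 0, "y": 0, "z": 0, "rx": 0, "ry": 0, "rz": 0},
  {"x": 0, "y": 0, "z": 0, "rx": 0, "ry": 0, "rz": 0},
  {"x": 0, "y": 0, "z": 0, "rx": 0, "ry": 0, "rz": 0},
  {"x": 0, "y": 0, "z": 0, "rx": 0, "ry": 0, "rz": 0},
  {"x": 0, "y": 0, "z": 0, "rx": 0, "ry": 0, "rz": 0},
  {"x": 0, "y": 0, "z": 0, "rx": 0, "ry": 0, "rz": 0},
  {"x": 0, "y": 0, "z": 0, "rx": 0, "ry": 0, "rz": 0},
  {"x": 0, "y": 0, "z": 0, "rx": 0, "ry": 0, "rz": 0},
], grip=0, squeeze=40)

```text
time_s: 14.75
ee_pos: [566.6, -112.8, 181.8]
ee_rot: [-179.9, -33.0, -8.9]
force: [0.5, 1.4, 0.5]
gripper_width: 28.5
gripper_force: 39.9
```

```bash
python3 g.py
python3 - <<'E'
from h import *
s=state(); print(s['force'],s['gripper_width'],s['gripper_force'])
Rc=R.from_euler('xyz',s['ee_rot'],degrees=True)
for el in (52.5,53.5,54.5):
    e=np.radians(el); print(el,Rc.inv().apply(PZ@[np.cos(e),0,np.sin(e)]).round(3))
E
```

```text
tcp local [ 80.516   0.516 181.781] shift tool [  -3.13    -0.082 -117.221] rotvec [-0.001  0.001 -0.   ]
tcp local [ 80.516   0.516 181.781] shift tool [-3.047  0.019  1.579] rotvec [-0.001  0.001 -0.   ]
28.52058971476041 [-14.063   6.959 118.833   7.797  21.539  78.423] [-179.94  -32.96   -8.92]
[0.5 1.4 0.5] 28.52058971476041 39.92618400603533
52.5 [ 0.9 -0.  -0.3]
53.5 [ 0.9 -0.  -0.4]
54.5 [ 0.9 -0.  -0.4]
```

move_arm([
  {"x": 2.8, "y": 0, "z": -1, "rx": 0, "ry": 0, "rz": 0},
  {"x": 2.8, "y": 0, "z": -1, "rx": 0, "ry": 0, "rz": 0},
  {"x": 2.8, "y": 0, "z": -1.1, "rx": 0, "ry": 0, "rz": 0},
  {"x": 2.8, "y": 0, "z": -1.1, "rx": 0, "ry": 0, "rz": 0},
])

```text
time_s: 15.15
ee_pos: [573.7, -114.2, 191.5]
ee_rot: [-180.0, -32.9, -8.9]
force: [0.3, -0.3, -1.5]
gripper_width: 28.9
gripper_force: 39.9
```

```bash
python3 - <<'E'
from h import *
s=state(); print(s['force'],s['torque'],s['gripper_width'],s['gripper_force'],Lc(s['ee_pos']),s['ee_rot'])
E
python3 look.py 5
```

```text
[ 0.3 -0.3 -1.5] [ 0.1  0.6 -0. ] 28.94321232780502 39.917009845376015 [ 87.7   0.3 191.5] [-180.   -32.9   -8.9]
top red 92 c [ 18.2 -79.4  43.3] dir [ 1. -0.  0.] elev 1.430058408549565 [-22.1 -86.5  27.4] [ 59.7 -73.7  55. ]
top yel 173 c [ 88.2   0.4 238.9] dir [0.5 0.  0.9] elev 58.363862230198215 [ 50.3 -13.1 196.9] [110.1  16.  294.6]
scene red 151 c [ -2.5 -79.4  42. ] dir [1. 0. 0.] elev 0.032132516366676245 [-63.8 -86.4  27.4] [ 56.4 -70.7  53.7]
scene yel 65 c [ 88.6  -7.5 259.4] dir [-0.4 -0.3  0.9] elev 61.241497423402855 [ 24.4 -39.2 182. ] [115.   16.2 304.9]
```

move_arm([
  {"x": 5.6, "y": 0, "z": -2.1, "rx": 0, "ry": 0, "rz": 0},
  {"x": 5.6, "y": 0, "z": -2.1, "rx": 0, "ry": 0, "rz": 0},
  {"x": 5.6, "y": 0, "z": -2.1, "rx": 0, "ry": 0, "rz": 0},
  {"x": 5.6, "y": 0, "z": -2.1, "rx": 0, "ry": 0, "rz": 0},
  {"x": 5.6, "y": 0, "z": -2.1, "rx": 0, "ry": 0, "rz": 0},
  {"x": 5.6, "y": 0, "z": -2.1, "rx": 0, "ry": 0, "rz": 0},
])

```text
time_s: 15.85
ee_pos: [595.1, -117.5, 220.8]
ee_rot: [-180.0, -33.0, -8.9]
force: [0.2, 0.2, -2.3]
gripper_width: 28.5
gripper_force: 39.9
```

move_arm([
  {"x": 6.6, "y": 0, "z": -2.4, "rx": 0, "ry": 0, "rz": 0},
  {"x": 6.6, "y": 0, "z": -2.4, "rx": 0, "ry": 0, "rz": 0},
  {"x": 6.6, "y": 0, "z": -2.4, "rx": 0, "ry": 0, "rz": 0},
  {"x": 6.6, "y": 0, "z": -2.4, "rx": 0, "ry": 0, "rz": 0},
  {"x": 6.6, "y": 0, "z": -2.4, "rx": 0, "ry": 0, "rz": 0},
  {"x": 6.6, "y": 0, "z": -2.4, "rx": 0, "ry": 0, "rz": 0},
])

```text
time_s: 16.45
ee_pos: [620.1, -121.4, 254.3]
ee_rot: [-180.0, -33.0, -8.9]
force: [0.3, -0.1, -1.7]
gripper_width: 28.4
gripper_force: 39.9
```

```bash
python3 - <<'E'
from h import *
s=state(); print(s['force'],s['torque'],s['gripper_width'],s['gripper_force'],Lc(s['ee_pos']),s['ee_rot'],s['qpos'])
E
python3 look.py 6
```

```text
[ 0.3 -0.1 -1.7] [ 0.1  0.6 -0. ] 28.42841704838486 39.91707678884268 [134.7   0.3 254.3] [-180.   -33.    -8.9] [-13.5   7.6 106.2   4.6  33.5  82.4]
top red 3
top yel 172 c [136.8   0.7 303. ] dir [0.6 0.  0.8] elev 56.258827599156966 [ 97.7 -13.4 267.9] [157.8  17.2 355.2]
scene red 150 c [ -1.3 -79.3  41.6] dir [-1. -0.  0.] elev 0.7458159380573985 [-66.5 -85.3  11.5] [ 59.4 -71.1  48.1]
scene yel 83 c [121.5  -8.  308.5] dir [ 0.3 -0.1  0.9] elev 70.4551225438242 [ 53.  -39.8 238.3] [163.9  14.  366.7]
```

move_arm([
  {"x": 6.6, "y": 0, "z": -2.4, "rx": 0, "ry": 0, "rz": 0},
  {"x": 6.6, "y": 0, "z": -2.4, "rx": 0, "ry": 0, "rz": 0},
  {"x": 6.6, "y": 0, "z": -2.4, "rx": 0, "ry": 0, "rz": 0},
  {"x": 6.6, "y": 0, "z": -2.4, "rx": 0, "ry": 0, "rz": 0},
  {"x": 6.6, "y": 0, "z": -2.4, "rx": 0, "ry": 0, "rz": 0},
  {"x": 6.6, "y": 0, "z": -2.4, "rx": 0, "ry": 0, "rz": 0},
  {"x": 6.6, "y": 0, "z": -2.4, "rx": 0, "ry": 0, "rz": 0},
  {"x": 6.6, "y": 0, "z": -2.4, "rx": 0, "ry": 0, "rz": 0},
  {"x": 6.6, "y": 0, "z": -2.4, "rx": 0, "ry": 0, "rz": 0},
  {"x": 6.6, "y": 0, "z": -2.4, "rx": 0, "ry": 0, "rz": 0},
])

```text
time_s: 17.55
ee_pos: [661.9, -127.9, 310.4]
ee_rot: [-180.0, -33.0, -8.9]
force: [-0.5, 0.5, -1.6]
gripper_width: 29.0
gripper_force: 39.9
```

Run:
```python
from h import *
s=state(); print(s['force'],s['torque'],s['gripper_width'],s['ee_pos'],s['ee_rot'],s['qpos'])
f=grab_frame('scene'); a=f['img'][190:310,300:460,::-1]; cv2.imwrite('pics/d1.png',cv2.resize(a,(800,600),interpolation=2))
```

```text
[-0.5  0.5 -1.6] [0.  0.6 0. ] 28.992009102658315 [ 661.9 -127.9  310.4] [-180.   -33.    -8.9] [-13.1   9.3  95.7   3.4  42.2  84. ]
```

View pics/d1.png

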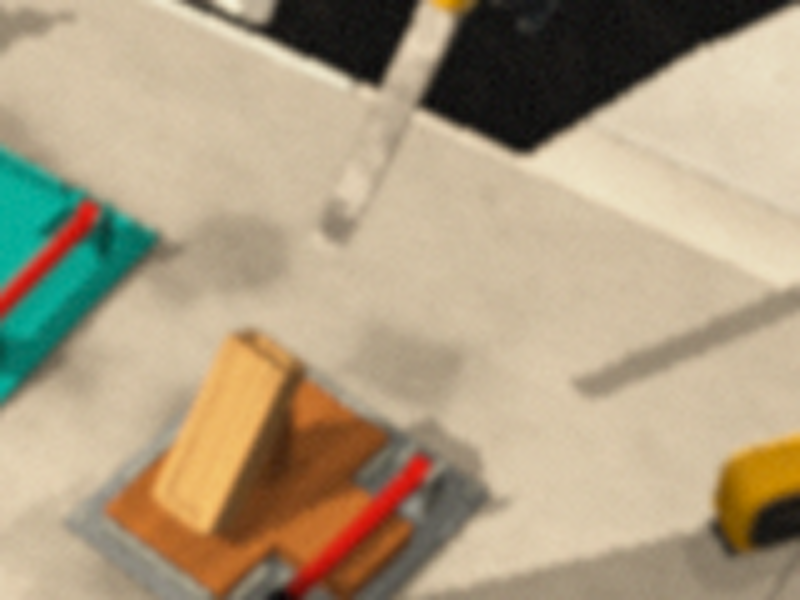

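Chisel is fully out (tip at (335,235), well clear of the sheath), the red bar is closed and the stand in place. Now level it.

move_arm([
  {"x": 0, "y": 0, "z": -5, "rx": 0, "ry": -0.1, "rz": 0},
  {"x": 0, "y": 0, "z": -5, "rx": 0, "ry": -0.1, "rz": 0},
  {"x": 0, "y": 0, "z": -5, "rx": 0, "ry": -0.1, "rz": 0},
  {"x": 0, "y": 0, "z": -5, "rx": 0, "ry": -0.1, "rz": 0},
  {"x": -15, "y": 0, "z": -5, "rx": 0, "ry": -0.1, "rz": 0},
  {"x": -20, "y": 0, "z": 0, "rx": 0, "ry": -0.1, "rz": 0},
  {"x": -20, "y": 0, "z": 0, "rx": 0, "ry": -0.1, "rz": 0},
  {"x": -20, "y": 0, "z": 0, "rx": 0, "ry": -0.1, "rz": 0},
  {"x": -15, "y": 0, "z": 0, "rx": 0, "ry": -0.1, "rz": 0},
  {"x": 0, "y": 0, "z": 0, "rx": 0, "ry": -0.03, "rz": 0},
])

```text
time_s: 18.6
ee_pos: [565.1, -112.9, 334.7]
ee_rot: [-180.0, 20.4, -8.9]
force: [0.9, -0.5, -2.9]
gripper_width: 28.8
gripper_force: 39.9
```

move_arm([
  {"x": 0, "y": 0, "z": 0, "rx": 0, "ry": 0, "rz": 0},
  {"x": 0, "y": 0, "z": 0, "rx": 0, "ry": 0, "rz": 0},
  {"x": 0, "y": 0, "z": 0, "rx": 0, "ry": 0, "rz": 0},
])

```text
time_s: 18.9
ee_pos: [564.6, -112.8, 335.6]
ee_rot: [-180.0, 20.2, -8.9]
force: [-0.6, -0.5, -2.0]
gripper_width: 28.6
gripper_force: 39.9
```

Run:
```python
from h import *
s=state(); print(s['force'],s['torque'],s['gripper_width'],s['ee_pos'],s['ee_rot'],s['qpos'])
f=grab_frame('scene'); save(f,'e1.png'); cv2.imwrite('pics/e2.png',cv2.resize(f['img'][130:330,270:510,::-1],(720,600),interpolation=2))
for c in ('scene','top'):
    F=f if c=='scene' else grab_frame(c)
    for l in ('chisel','chisel_tip'):
        for r in landmark_of(c,l)[:2]: print(c,l,r['p'],r['point'],pt(F,*r['point']))
    for r in masks_of(c,'chisel')[:1]:
        p=cloud(F,r['pixels']); p=p[p[:,2]>220]; q=Lc(p); print(len(q),q.min(0),q.max(0)) 
        for k in range(0,300,20):
            m=(q[:,0]>k-100)&(q[:,0]<=k-80)
            if m.sum()>4: print(k-90,m.sum(),np.median(q[m],0))
```

```text
[-0.6 -0.5 -2. ] [-0.1 -0.1 -0.1] 28.603261504326316 [ 564.6 -112.8  335.6] [-180.    20.2   -8.9] [-11.9  27.6  60.9  -1.1 111.7  86.8]
scene chisel 0.95 [358.8, 205.6] [778.8  42.7   5.9]
scene chisel_tip 0.85 [322.4, 225.5] [646.1  96.7   0.5]
610 [-110.7  -15.   342.7] [145.   14.8 369.3]
-90 62 [-88.6   2.4 348. ]
-70 59 [-69.2   1.  349. ]
-50 56 [-49.3   0.9 349.9]
-30 58 [-29.    0.4 350.3]
-10 58 [ -9.9  -0.3 351.5]
10 57 [ 10.4  -0.1 351.9]
30 63 [ 29.9  -1.  354.9]
50 83 [ 49.3  -5.4 359.9]
70 59 [ 68.   -3.  362.9]
90 23 [ 86.8   2.4 363.4]
top chisel 0.52 [224.7, 204.8] [607.6 301.6 109.9]
top chisel_tip 0.53 [186.6, 229.7] [546.9 415.7  55.3]
```

View pics/e2.png

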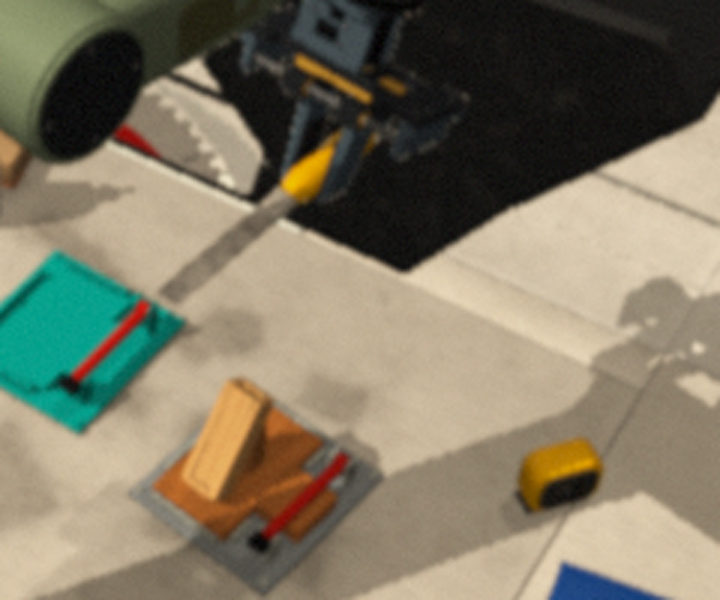

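Chisel is held and nearly level, with the bar closed and stand in place. The blade top slopes about 2°, so I'll trim it.

move_arm([
  {"x": 0, "y": 0, "z": 0, "rx": 0, "ry": -0.026, "rz": 0},
  {"x": 0, "y": 0, "z": 0, "rx": 0, "ry": 0, "rz": 0},
  {"x": 0, "y": 0, "z": 0, "rx": 0, "ry": 0, "rz": 0},
  {"x": 0, "y": 0, "z": 0, "rx": 0, "ry": 0, "rz": 0},
  {"x": 0, "y": 0, "z": 0, "rx": 0, "ry": 0, "rz": 0},
])

```text
time_s: 19.8
ee_pos: [564.5, -112.8, 335.2]
ee_rot: [-180.0, 21.8, -8.9]
force: [0.4, 0.1, -2.5]
gripper_width: 28.6
gripper_force: 39.9
```

```bash
python3 - <<'E'
from h import *
s=state(); print(s['force'],s['ee_rot'],s['qvel'])
for i in range(2):
    F=grab_frame('scene')
    r=masks_of('scene','chisel')[0]; q=(cloud(F,r['pixels'])-PT)@PZ; q=q[(q[:,2]>220)&(q[:,0]<20)&(q[:,0]>-100)]
    a=np.polyfit(q[:,0],q[:,2],1); b=np.polyfit(q[:,0],q[:,1],1); print(len(q),'slope deg',np.degrees(np.arctan(a[0])),np.degrees(np.arctan(b[0])),q.mean(0))
F=grab_frame('top'); q=(cloud(F,np.ones((480,640),bool))-PT)@PZ; q=q[(abs(q[:,1])<25)&(q[:,2]>300)&(q[:,2]<400)&(q[:,0]>-105)&(q[:,0]<20)]
print(len(q)); 
if len(q)>20: print('top slope',np.degrees(np.arctan(np.polyfit(q[:,0],q[:,2],1)[0])))
E
python3 look.py 7 | grep red
```

```text
[ 0.4  0.1 -2.5] [-180.    21.8   -8.9] [-0.  -0.   0.   0.1 -0.1 -0.1]
315 slope deg 0.8496050334577314 -0.5899774369595172 [-42.3   0.7 353.3]
344 slope deg 0.8830030187937391 -1.1959523376211125 [-40.4   0.7 353.3]
0
top red 0
scene red 144 c [ -3.6 -79.6  42.1] dir [-1. -0.  0.] elev 0.44521905402140605 [-65.2 -85.4  10.2] [ 60.3 -73.4  52.1]
```

Level within about 1°, still, at 350 mm; the bar is closed.

```bash
python3 -c "
from workcell import *
print(job_done())"
```

```text
the job is handed in; nothing more can be done
None
```

The job is handed in: the red bar is closed in its catch, the stand is in place, and the chisel is out of the sheath, held still about 35 cm above the table and level to within about 1°.

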